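# Start the fume extractor and open the push-and-turn remover jar

### The job

Before opening the nail-polish remover, start the fume extractor: press the round push button on its front strip fully down and let it come back up. Then open the square lavender jar standing in the well of the red tray: push its safety cap down against the spring, twist it anticlockwise (seen from above) about a sixth of a turn while it is down, and lift it off. Finish while still holding the cap level in the gripper, still, a few centimetres straight above the open jar; leave the jar standing in its well and do not shift the other things on the tray and table.

Things in the scene. Friction and masses are not known exactly. Their poses are not given: they have to be found in the camera images.
- fan_button (a joint): travel of the extractor's start button in m: 0 up, 0.005 fully down; a spring returns it; 1.4 N starts it moving, about 4.5 N holds it fully down
- button_top (a point): centre of the top face of the extractor's start button: a round white button 26 mm across in a steel ring, standing 11 mm above the strip (7 mm above its 38 mm steel ring); it is pressed straight down
- extractor: fume extractor of the nail desk, fixed: a white box 250 (x) x 260 (y) x 70 mm high with a round steel fan grille on top and a grey strip along the front (-x) top edge; on the strip the push button, 60 mm to the -y side of the middle, and a small black speed dial (22 mm across, 10 mm tall, not needed) 85 mm to the +y side; origin at the centre of its underside
- tray: red lacquered wooden tray, fixed, 240 (x) x 340 (y) mm, floor 10 mm thick, rim 24 mm high; a square well (inside 68.5 mm, walls 8 mm thick, top 40 mm above the table) is built on its floor, its centre at x -20 mm, y +85 mm in the tray's frame; origin at the centre of its underside
- jar: lavender plastic jar, loose, 66 mm square body 70 mm tall with a flat shoulder, standing in the tray's well, which keeps it from turning (1.3 mm play on each side); round neck 38 mm across up to the rim at z 92 mm, with three bayonet lugs. About 0.28 kg. Origin at the centre of its underside, z up through the neck
- cap: white push-and-turn safety cap on the jar, loose, ribbed, 55 mm across, 30 mm tall, 33 g. Origin at the centre of its lower edge; on the locked jar it lies 77 mm above the jar's origin, 6 mm above the shoulder. Three inner lugs caught behind teeth on the neck lock it: as it stands it can neither be turned nor pulled off. Any grasp yaw will do
- cap_top (a point): centre of the cap's top face, 30 mm above the cap's origin. Pushed down, a spring disc in the cap resists with 5 N at once, about 10 N at 4 mm and 13 N at the stop at 6 mm. There is room for fingers beside the cap, down to the jar's shoulder (36 mm below this point while the cap is locked)
- jar_mouth (a point): centre of the jar's rim, 92 mm above the jar's origin. Pushed down 4 mm or more, the cap turns anticlockwise (seen from above); after 0.55 rad it is clear of the locking teeth and lifts straight off; a stop ends the turn at about 1.55 rad, so about 1.05 rad is a good turn. Let up too early, it locks again
- clip_stand: stainless spring-clip stand (disc foot 52 mm across, 70 mm tall) gripping a practice nail tip, loose on the tray; origin at the centre of its underside
- ring_dish: white ceramic ring dish, 86 mm across, 38 mm tall with its centre cone, loose on the tray; origin at the centre of its underside
- glass_file: glass nail file 150 x 12 x 4 mm lying on the tray, long along its y; origin at the centre of its underside
- polish_a: nail polish bottle, 30 mm across, 78 mm tall, standing on the table near the robot; origin at the centre of its underside
- polish_b: nail polish bottle like the other, standing on the table behind the tray and the extractor; origin at the centre of its underside
- cream_pot: round white cream pot with an aluminium lid, 55 mm across, 36 mm tall, on the table behind the tray and the extractor; origin at the centre of its underside
- buffer: nail buffer block 95 x 26 x 26 mm on the table near the robot; origin at the centre of its underside

How it is judged:
By the outcome, as a careful person would: the job done as asked, in the order asked, and still so for the second after the job is handed in, while the arm keeps its last pose, push and grip.
It also fails if it takes over 48 s, if anything falls off the work surface, if the arm or the gripper's body presses on something with over 40 N, if the wrist force passes 120 N, or if a joint passes its speed limit or range.

### The arm

A 6-joint arm with a two-finger parallel gripper is mounted at the origin on the work surface. World frame = base frame: x ahead of the robot, y to its left, z up, the work surface at z = 0. Lengths are in m, angles in degrees, forces in N, time in s.
With the tool pointing down it reaches from about 0.3 to 0.75 m from the base axis. Payload 8.5 kg.
Tool frame: the origin (TCP) lies midway between the tips of the shut fingers; the grasp point (between the pads) lies 19 mm behind it (env.tcp_to_grasp is the z of the grasp point in the tool frame, in m); z points along the fingers, y is the line along which they close (so a half turn about z gives the same grasp; the last joint's range is limited). The gripper opens to 85 mm and grips with 20 to 120 N. Pads are 22 mm wide; open, the fingers measure 114 mm over their backs; the gripper's body (76 mm by 85 mm) begins 54 mm behind the grasp point. The pads swing forward as they close: fully open they stand 13 mm farther back than shut.
Start: joints at [-89.628, 21.807, 74.336, -0, 83.858, -12.336], TCP at [0.121, -0.537, 0.231] pointing down, gripper open.
Joint ranges: [-178.18, 178.18], [-50.72, 133.34], [12.68, 142.11], [-81.47, 261.47], [9.98, 163.14], [-165.26, 165.26]. Speed limits (degrees/s): [136.94, 136.94, 180, 180, 180, 180].

### API

Orientations are given as a 3x3 rotation matrix whose columns are the frame's x, y, z axes.
In Python, from rig import env, imaging, job, models gives the robot as it stands. The module is installed in compiled form; this text tells all that it offers.
- The arm moves only by the tool jog_arm, never from a script. Its argument "plan" is text: rows parted by semicolons, each of 7 numbers parted by spaces: the turn, a rotation vector about the tool's x, y, z in degrees, then the shift along the tool's x, y, z in cm, then the closure in counts, from 0 (fully open) to 255 (shut). In form: rx ry rz x y z claw; .... A call has 1 to 10 rows; each row shifts and turns the commanded pose from where the row before left it, along the tool's axes as they then stand; what a row does not reach is not made up. A row lasts 1/12 s, in which the tool goes at most 41.7 mm and 7.16 degrees, less where a joint would pass 70% of its speed; a pose out of reach is approached as far as the arm can. A call with a gripper value outside its range is refused whole. The fingers move at their own pace and stop on an object; "grip_force" is the grip in N (left out, the last holds). Time passes only in rows, so rows that do not move let the fingers close. It gives the time, the measured TCP pose, the force, the opening and the grip force at its end, in the units of the state.
- env.observe(): the state, without advancing time (a new reading comes with each control period).
- imaging.get_image(name): name is "side" or "top"; returns a dict with "pixels" (400x640x3 uint8, red, green, blue), "depth" (400x640 float32, m along the optical axis (not along the pixel's ray), 0 where there is no reading), "fov_y" (degrees; the focal length in pixels is half the picture's height over the tangent of half this angle, whatever the lens; pixels are square), "cx", "cy" (the principal point, pixels), "world_from_camera" (4x4, takes a point from camera to world coordinates). Camera axes: x right, y down, z forward; pixel columns grow to the right and rows downward; lengths in m; the calibration is good to about 2 mm. A picture is of the moment at which its call begins.
- job.close_job(): hands the job in; it is judged then, once.
Trained networks look in the newest picture that a camera, given by its name, has taken for a name from the list of things; names that differ only in an ending like _2 or _b are one class to them, and where a whole thing is asked for, a point or a joint stands for the part that bears it (a point fixed in the world has none). Each returns a list of dicts, best first, with "confidence" (0 to 1); they miss things now and then, are a little off and sometimes report something else, mostly with a low value. They report only what shows in the picture. A call takes as long as a camera call.
- models.outline_of(camera, query): "region" (400x640 bool, what is visible of it) and "bbox" ([centre column, centre row, width, height] in pixels, round what is visible of it).
- models.tip_of(camera, query): "at" ([column, row] in pixels: a listed point, or the origin of a listed thing).
The state is a dict: "time_s": time; "q": joint angles; "qvel": joint speeds; "joint_efforts": joint torques, N m; "position": TCP position; "tool_rot": TCP orientation; "ft_force": force on the tool from outside, world axes, zero at the start; "wrist_torque": the same for the moment, N m; "grip_width": finger opening in m; "gripper_force": force on a finger pad.
Only numpy, scipy, OpenCV 4.12 (cv2) and the standard library are available. Lean on these libraries where they do the work, as an engineer would, in place of code of your own. Each camera call takes 0.05 s, during which the arm holds its last target. There are 200 camera calls.

## Working session

There is one attempt and no reset: what is moved stays moved. The work goes in short steps, Python scripts to look and compute and a tool call to move; the robot and the scene stay as the last step left them, time stands still between calls to the robot, and variables do not carry over. Pictures are saved under pics/ and viewed, at most 10 in all, crops included, and the job is handed in when it is done.

Besides the shell and the picture viewer there is one more tool, called as a command line: name --argument value ..., lists and objects as JSON in quotes. jog_arm: Moves the arm, as the interface text tells. Its arguments: {"type":"object","properties":{"plan":{"type":"string"},"grip_force":{"type":"number"}},"required":["plan"]}

```bash
mkdir -p pics; cat > h.py <<'E'
import numpy as np, cv2
from rig import env, imaging, job, models
def pt(im,uv,z=None):
    u,v=uv; f=200/np.tan(np.radians(im["fov_y"])/2)
    d=im["depth"]; vi,ui=int(round(v)),int(round(u))
    p=d[max(0,vi-2):vi+3,max(0,ui-2):ui+3]; p=p[p>0]
    D=np.median(p) if p.size else 0
    r=np.array([(u-im["cx"])/f,(v-im["cy"])/f,1]); T=im["world_from_camera"]
    o=T[:3,3]; w=T[:3,:3]@r
    return (o+D*w, o, w/np.linalg.norm(w))
def tri(a,b):
    (_,o1,d1),(_,o2,d2)=a,b
    A=np.stack([d1,-d2],1); s=np.linalg.lstsq(A,o2-o1,rcond=None)[0]
    p,q=o1+s[0]*d1,o2+s[1]*d2
    return (p+q)/2,np.linalg.norm(p-q)
E
python3 - <<'E'
from h import *
np.set_printoptions(precision=4,suppress=True)
ims={}
for c in("top","side"):
    ims[c]=imaging.get_image(c); cv2.imwrite(f"pics/{c}0.png",ims[c]["pixels"][...,::-1])
s=env.observe(); print(s["time_s"],s["position"],s["tool_rot"],s["ft_force"],env.tcp_to_grasp)
for q in("button_top","cap_top","jar_mouth","extractor","tray","jar","clip_stand","ring_dish","polish_a","buffer"):
    R={}
    for c in ims:
        r=models.tip_of(c,q)
        for k in r[:2]: print(q,c,np.array(k["at"]),round(k["confidence"],2),pt(ims[c],k["at"])[0])
        if r: R[c]=pt(ims[c],r[0]["at"])
    if len(R)==2: print("   tri",*tri(R["top"],R["side"]))
E
```

```text
0.1 [ 0.121  -0.5362  0.2307] [[ 0.9755  0.22   -0.    ]
 [ 0.22   -0.9755  0.0014]
 [ 0.0003 -0.0014 -1.    ]] [-0.5859 -0.2423  0.1492] -0.0187
button_top top [407.  217.7] 0.59 [ 0.4947 -0.2567  0.0813]
button_top side [343.8 168.5] 0.54 [ 0.4912 -0.2475  0.0761]
button_top side [388.1 181.2] 0.17 [ 0.3443 -0.2938  0.0131]
   tri [ 0.493  -0.2587  0.071 ] 0.004616165843087817
cap_top top [158. 196.] 0.6 [0.5424 0.3286 0.1163]
cap_top side [322.5 287.5] 0.6 [0.5468 0.3263 0.1172]
cap_top side [236.1 211. ] 0.4 [ 0.7951 -0.0944  0.008 ]
   tri [0.5445 0.3279 0.1183] 0.004543306077204648
jar_mouth top [165.2 199.9] 0.63 [0.5333 0.3114 0.1174]
jar_mouth side [236.5 209.2] 0.49 [ 0.7931 -0.0927  0.0151]
   tri [0.6068 0.292  0.2508] 0.17254567506507673
extractor top [379.6 187.1] 0.73 [ 0.5696 -0.1933  0.0716]
extractor side [313.7 197.6] 0.6 [ 0.5766 -0.0763  0.069 ]
   tri [ 0.5795 -0.2057 -0.0053] 0.002010331906423269
tray top [205.6 190.5] 0.76 [0.5671 0.2403 0.0086]
tray side [315.6 301.3] 0.71 [0.5582 0.3434 0.1004]
   tri [0.5639 0.2418 0.0021] 0.007738696446840775
jar top [175.
[... 211 characters left out ...]
[285.6 257.5] 0.94 [0.6344 0.1206 0.0186]
   tri [0.6346 0.1134 0.0128] 0.001242828488289506
ring_dish top [239.2 208.8] 0.76 [0.5183 0.1502 0.0419]
ring_dish side [335.7 270.3] 0.6 [0.518  0.164  0.0213]
   tri [0.519  0.154  0.0131] 0.0027281993789046075
polish_a top [340.6 100. ] 0.67 [ 0.7974 -0.1026  0.0344]
polish_a top [152.1 279.7] 0.49 [0.3455 0.3594 0.0374]
polish_a side [433.2 357.9] 0.63 [0.3482 0.3838 0.014 ]
polish_a side [233.1 211.9] 0.55 [ 0.8028 -0.0902  0.0073]
   tri [0.5484 0.1043 0.0047] 0.6395372818550343
buffer top [420. 280.] 0.79 [ 0.3428 -0.2984  0.0246]
buffer side [388.3 181.9] 0.71 [ 0.3433 -0.2941  0.0104]
   tri [ 0.3416 -0.3029  0.0059] 0.00028609886167245733
```

View pics/top0.png

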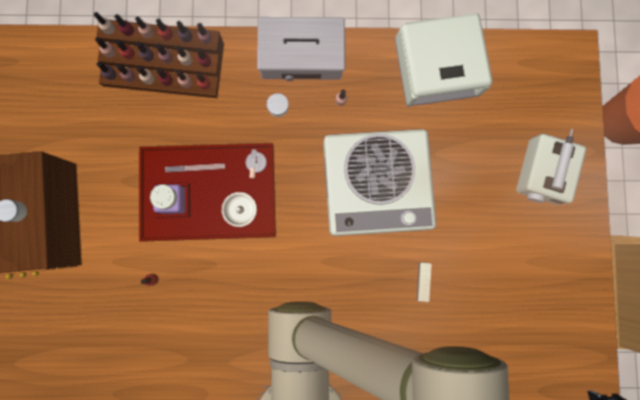

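View pics/side0.png

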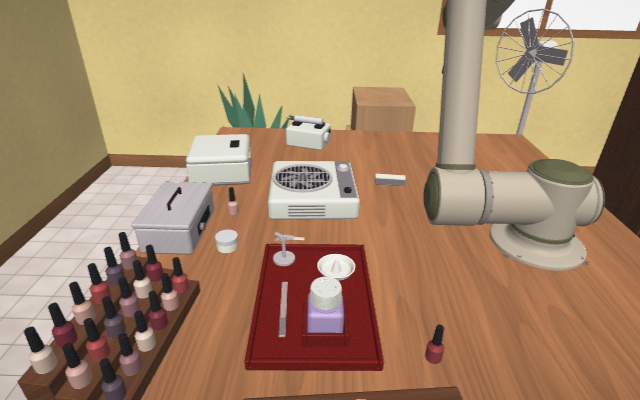

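Top view: the button is at (408,217), the dial at (349,222), and the cap at (163,197) on the jar in the tray's left part. Side view: the cap is at (325,290) and the button at about (343,168). Next I refine both with the depth clouds.

```bash
python3 - <<'E'
from h import *
np.set_printoptions(precision=4,suppress=True)
for c in("top","side"):
    im=imaging.get_image(c); f=200/np.tan(np.radians(im["fov_y"])/2)
    v,u=np.mgrid[:400,:640]; D=im["depth"]; T=im["world_from_camera"]
    P=np.stack([(u-im["cx"])/f*D,(v-im["cy"])/f*D,D],-1)@T[:3,:3].T+T[:3,3]
    print(c,"f",f,"cam",T[:3,3])
    for n,g,r,zr in(("cap",(.545,.328),.04,(.11,.125)),("btn",(.494,-.257),.025,(.0755,.09)),("ring",(.494,-.257),.03,(.0,.09)),("jarsh",(.54,.32),.055,(.07,.088)),("well",(.54,.32),.08,(.03,.05))):
        m=(D>0)&(np.hypot(P[...,0]-g[0],P[...,1]-g[1])<r)&(P[...,2]>zr[0])&(P[...,2]<zr[1])
        q=P[m]; 
        if len(q): print(n,m.sum(),"mean",q.mean(0),"med z",np.median(q[:,2]),"lo",np.percentile(q,3,0),"hi",np.percentile(q,97,0), "px",u[m].mean(),v[m].mean(),np.ptp(u[m]),np.ptp(v[m]))
    cv2.imwrite(f"pics/{c}cap.png",cv2.resize(im["pixels"][...,::-1][(slice(150,250),slice(110,250)) if c=="top" else (slice(230,370),slice(230,400))],None,fx=4,fy=4,interpolation=cv2.INTER_CUBIC))
    cv2.imwrite(f"pics/{c}btn.png",cv2.resize(im["pixels"][...,::-1][(slice(120,250),slice(310,450)) if c=="top" else (slice(140,230),slice(260,380))],None,fx=4,fy=4,interpolation=cv2.INTER_CUBIC))
    for q in("cap","fan_button","jar","extractor"):
        for k in models.outline_of(c,q)[:1]:
            rg=k["region"]; vv,uu=np.nonzero(rg); print(q,k["confidence"],k["bbox"],uu.mean(),vv.mean())
            if q=="extractor":
                cc=P[rg&(P[...,2]>.06)&(P[...,2]<.076)]; cc=cc[:,:2].astype(np.float32); print(cv2.minAreaRect(cc))
E
```

```text
top f 490.5143937146255 cam [ 0.4326 -0.0039  1.2534]
cap 451 mean [0.5419 0.3174 0.1167] med z 0.11683955556079617 lo [0.5191 0.2935 0.1125] hi [0.5657 0.3417 0.1209] px 162.7871396895787 196.23503325942352 24 23
btn 123 mean [ 0.4959 -0.2607  0.0803] med z 0.08062172732396133 lo [ 0.4814 -0.2745  0.0759] hi [ 0.5095 -0.246   0.085 ] px 408.5447154471545 217.2439024390244 18 17
ring 480 mean [ 0.4937 -0.2563  0.0729] med z 0.07209048078882285 lo [ 0.468  -0.2827  0.0646] hi [ 0.519  -0.2314  0.0839] px 406.10833333333335 218.2875 24 25
jarsh 257 mean [0.5357 0.3043 0.0775] med z 0.07794741249140946 lo [0.5105 0.2862 0.0713] hi [0.5729 0.346  0.0832] px 172.82101167315176 200.4124513618677 27 26
well 368 mean [0.5374 0.3032 0.0391] med z 0.03911842995517811 lo [0.5004 0.2761 0.0322] hi [0.5827 0.3585 0.0458] px 177.33152173913044 201.10597826086956 35 35
cap 0.73 [164.2, 196.9, 25.5, 23.4] 163.8809980806142 196.75623800383877
fan_button 0.63 [410.1, 218.1, 12.8, 10.6] 409.1808510638298 217.41489361702128
jar 0.65 [169.0, 201.9, 28.8, 27.5] 175.42307692307693 201.9378698224852
extract
[... 679 characters left out ...]
] px 342.66153846153844 168.58461538461538 19 9
jarsh 490 mean [0.5409 0.3427 0.0771] med z 0.07734886641786243 lo [0.509  0.3081 0.0709] hi [0.5716 0.3547 0.0819] px 325.134693877551 311.08367346938775 36 27
well 760 mean [0.5397 0.3468 0.0389] med z 0.03881644188412753 lo [0.4989 0.2901 0.0311] hi [0.581  0.3656 0.0482] px 325.2447368421053 328.20526315789476 47 37
cap 0.55 [325.3, 295.6, 32.4, 32.7] 325.9404494382022 292.9561797752809
jar 0.94 [326.6, 315.4, 30.9, 41.9] 325.48559670781896 318.59670781893004
extractor 0.7 [312.7, 191.5, 88.8, 56.2] 313.0275684252281 190.46965489884965
((0.583392858505249, -0.18711182475090027), (0.2484205961227417, 0.25605902075767517), 3.4571521282196045)
```

View pics/topcap.png

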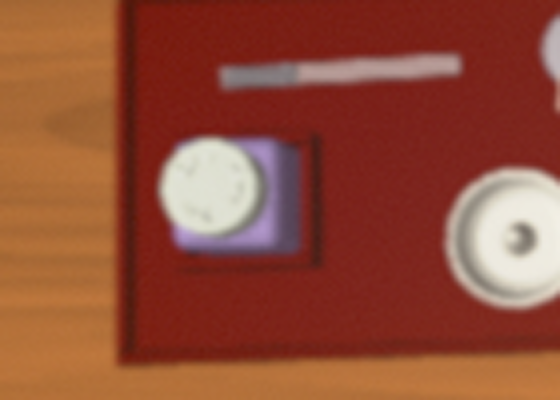

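View pics/topbtn.png

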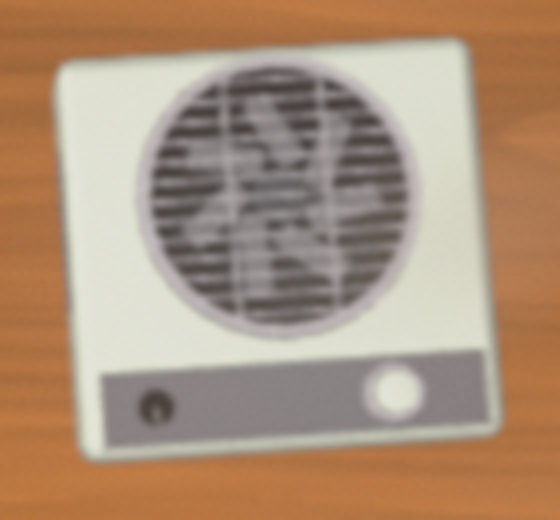

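```bash
cat >> h.py <<'E'
def atz(im,uv,z):
    _,o,d=pt(im,uv); return o+d*(z-o[2])/d[2]
def delta(target):
    s=env.observe(); print("pos",np.round(s["position"],4),"tool cm",np.round(np.array(s["tool_rot"]).T@(np.array(target)-s["position"])*100,2))
E
python3 - <<'E'
from h import *
np.set_printoptions(precision=4,suppress=True)
t=imaging.get_image("top"); s=imaging.get_image("side")
for n,a,b,z in(("cap",(162.8,196.4),(326,287.8),.117),("btn",(409.2,217.6),(343.3,167),.081)):
    print(n,atz(t,a,z),atz(s,b,z),*tri(pt(t,a),pt(s,b)))
delta([.495,-.258,.12])
E
```

```text
cap [0.5415 0.3173 0.117 ] [0.5406 0.3265 0.117 ] [0.5413 0.3192 0.1104] 0.0016168310505538198
btn [ 0.495  -0.2621  0.081 ] [ 0.493  -0.2477  0.081 ] [ 0.4938 -0.2636  0.0737] 0.0031769285504194946
pos [ 0.121  -0.5365  0.2313] tool cm [ 42.61 -18.94  11.13]
```

jog_arm --plan "0 0 0 3.5 -1.5 0.6 255;0 0 0 3.9 -1.7 1 255;0 0 0 3.7 -1.7 1 255;0 0 0 3.7 -1.7 1 255;0 0 0 3.7 -1.7 1 255;0 0 0 3.7 -1.7 1 255;0 0 0 3.7 -1.7 1 255;0 0 0 3.7 -1.7 1 255;0 0 0 3.7 -1.7 1 255;0 0 0 3.7 -1.7 1 255"

```text
time_s: 2.53
position: [0.4432, -0.2922, 0.136]
tool_rot: [[0.976, 0.22, 0.0], [0.22, -0.976, -0.0], [0.0, 0.0, -1.0]]
ft_force: [0.7, 1.1, -0.2]
grip_width: -0.0
gripper_force: 0.0
```

jog_arm --plan "0 0 0 2.9 -0.9 1 255;0 0 0 2.8 -1 1 255;0 0 0 0 0 1 255;0 0 0 0 0 0 255"

```text
time_s: 2.87
position: [0.4933, -0.2611, 0.1043]
tool_rot: [[0.975, 0.222, -0.003], [0.222, -0.975, 0.002], [-0.002, -0.003, -1.0]]
ft_force: [-0.9, 0.7, -0.0]
grip_width: 0.0002
gripper_force: 0.0
```

```bash
python3 - <<'E'
from h import *
np.set_printoptions(precision=4,suppress=True)
delta([.495,-.261,.081])
t=imaging.get_image("top"); s=imaging.get_image("side")
p=env.observe()["position"]
for im in(t,s):
    T=im["world_from_camera"]; f=200/np.tan(np.radians(im["fov_y"])/2)
    c=T[:3,:3].T@(np.array(p)-T[:3,3]); print("tcp px",c[0]/c[2]*f+im["cx"],c[1]/c[2]*f+im["cy"])
a=cv2.resize(s["pixels"][100:200,290:400,::-1],None,fx=5,fy=5,interpolation=cv2.INTER_CUBIC)
cv2.imwrite("pics/b1.png",a)
E
```

```text
pos [ 0.4933 -0.2611  0.1043] tool cm [0.17 0.03 2.33]
tcp px 411.8749623595634 217.9964458169226
tcp px 343.6581412890689 157.3518309587461
```

View pics/b1.png

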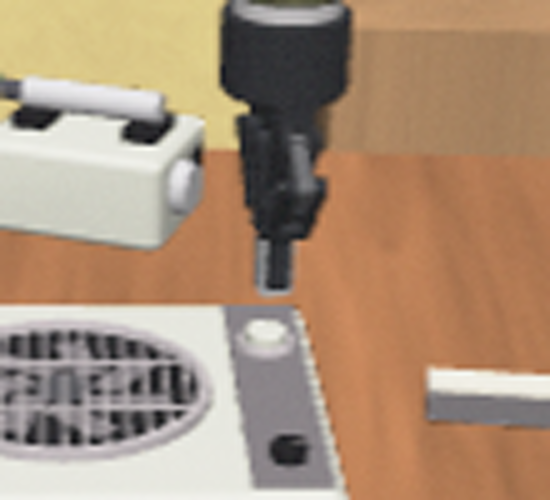

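The side crop shows the fingertip at (272,290), just in front of and above the button at (266,331). The button is about 2–3 mm further toward +x. I'll shift by that and press.

jog_arm --plan "0 0 0 0.25 -0.1 1 255;0 0 0 0 0 0.8 255;0 0 0 0 0 0.4 255;0 0 0 0 0 0.3 255;0 0 0 0 0 0.2 255;0 0 0 0 0 0 255"

```text
time_s: 3.47
position: [0.495, -0.2612, 0.0791]
tool_rot: [[0.976, 0.22, -0.001], [0.22, -0.976, 0.0], [-0.001, -0.0, -1.0]]
ft_force: [-2.0, 0.1, 3.3]
grip_width: 0.0002
gripper_force: 1.5
```

jog_arm --plan "0 0 0 0 0 0.2 255;0 0 0 0 0 0.2 255;0 0 0 0 0 0 255;0 0 0 0 0 0 255"

```text
time_s: 3.8
position: [0.4954, -0.2614, 0.0769]
tool_rot: [[0.975, 0.22, 0.001], [0.22, -0.975, -0.002], [0.001, 0.002, -1.0]]
ft_force: [-6.3, 2.2, 14.2]
grip_width: 0.0001
gripper_force: 7.5
```

jog_arm --plan "0 0 0 0 0 -1 255;0 0 0 0 0 -2 255;0 0 0 0 0 -3 255;0 0 0 1 -3.5 -2 0;0 0 0 1.2 -3.8 -2 0;0 0 0 1.2 -3.8 -2 0;0 0 0 1.2 -3.8 0 0;0 0 0 1.2 -3.8 0 0;0 0 0 1.2 -3.8 0 0;0 0 0 1.2 -3.8 0 0"

```text
time_s: 4.63
position: [0.5171, 0.0104, 0.1931]
tool_rot: [[0.976, 0.22, 0.001], [0.22, -0.976, 0.0], [0.001, 0.0, -1.0]]
ft_force: [0.9, 0.2, -0.2]
grip_width: 0.0834
gripper_force: 0.0
```

jog_arm --plan "0 0 0 1.2 -3.8 0 0;0 0 0 1.2 -3.8 0 0;0 0 0 1.2 -3.8 0 0;0 0 0 1.2 -3.8 0 0;0 0 0 1.2 -3.8 0 0;0 0 0 1.2 -3.8 0 0;0 0 0 1.2 -3.8 0 0"

```text
time_s: 5.22
position: [0.5403, 0.2887, 0.1929]
tool_rot: [[0.975, 0.22, 0.001], [0.22, -0.975, 0.001], [0.001, -0.0, -1.0]]
ft_force: [1.1, -0.8, 0.0]
grip_width: 0.0856
gripper_force: 0.0
```

```bash
python3 - <<'E'
from h import *
delta([.541,.320,.17])
for c in("top","side"):
  im=imaging.get_image(c); print(c,[(np.round(k["at"],1),k["confidence"]) for k in models.tip_of(c,"button_top")[:1]])
  if c=="top":
    t=im;D=im["depth"][212:223,403:415];f=490.5;v,u=np.mgrid[212:223,403:415];T=im["world_from_camera"]
    P=np.stack([(u-im["cx"])/f*D,(v-im["cy"])/f*D,D],-1)@T[:3,:3].T+T[:3,3]; print("btn z med",np.median(P[3:-3,3:-3,2]))
print(env.observe()["q"])
E
```

```text
pos [0.5403 0.2887 0.1929] tool cm [ 0.76 -3.04  2.29]
top [(array([407. , 217.8]), 0.51)]
btn z med 0.08136198265362182
side [(array([431.3, 357.9]), 0.23)]
[1.69200155e+01 2.96528103e+01 6.76888847e+01 6.36824274e-04
 8.26686806e+01 9.40993144e+01]
```

jog_arm --plan "0 0 0 0.4 -1.7 2 0;0 0 0 0 0 2 0;0 0 0 0 0 0 0"

```text
time_s: 5.67
position: [0.5393, 0.3023, 0.1492]
tool_rot: [[0.976, 0.219, -0.006], [0.219, -0.976, -0.002], [-0.006, 0.001, -1.0]]
ft_force: [-1.0, -0.7, -0.2]
grip_width: 0.0851
gripper_force: 0.0
```

```bash
python3 - <<'E'
from h import *
delta([.541,.320,.117])
t=imaging.get_image("top"); s=imaging.get_image("side")
a=cv2.resize(s["pixels"][200:350,240:410,::-1],None,fx=4,fy=4,interpolation=cv2.INTER_CUBIC)
cv2.imwrite("pics/c1.png",a)
for g in([.541,.320,.117],[.541,.326,.117],env.observe()["position"]):
    T=s["world_from_camera"]; f=200/np.tan(np.radians(s["fov_y"])/2)
    c=T[:3,:3].T@(np.array(g)-T[:3,3]); print((c[0]/c[2]*f+s["cx"]-240)*4,(c[1]/c[2]*f+s["cy"]-200)*4)
E
```

```text
pos [0.5393 0.3023 0.1492] tool cm [ 0.57 -1.69  3.22]
343.1895046160205 341.04434979059033
343.0411834320073 350.34370227382897
346.0025147501451 252.53311165279365
```

View pics/c1.png

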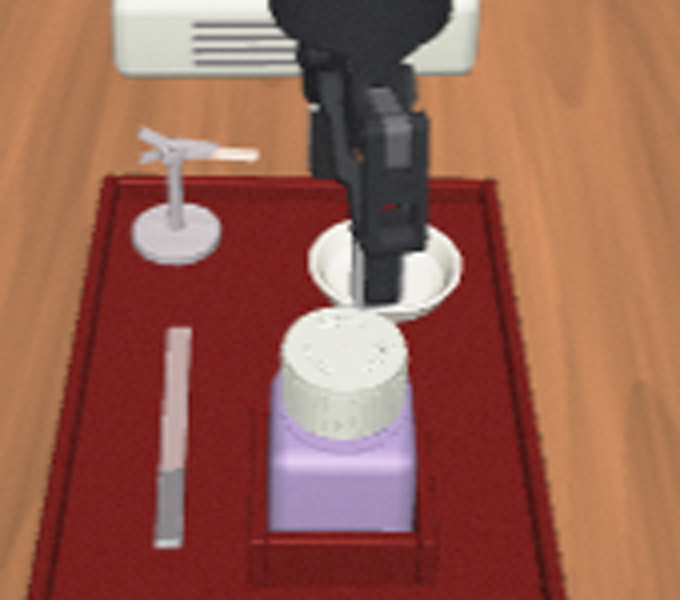

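The side crop shows the cap's top face centred at (345,349) and the finger behind it at (375,300). That puts the cap centre at about (0.542, 0.321), so I descend there.

jog_arm --plan "0 0 0 0.35 -0.9 0 0;0 0 0 0.35 -0.9 1 0;0 0 0 0 0 1.5 0;0 0 0 0 0 1.5 0;0 0 0 0 0 1.5 0;0 0 0 0 0 0.9 0;0 0 0 0 0 0 0"

```text
time_s: 6.35
position: [0.5429, 0.323, 0.0868]
tool_rot: [[0.975, 0.22, -0.003], [0.22, -0.975, -0.001], [-0.003, 0.0, -1.0]]
ft_force: [0.1, 0.0, 0.1]
grip_width: 0.0851
gripper_force: 0.0
```

jog_arm --plan "0 0 0 0 0.1 0.1 80;0 0 0 0 0 0 120;0 0 0 0 0 0 120;0 0 0 0 0 0 120;0 0 0 0 0 0 120;0 0 0 0 0 0 120" --grip_force 20

```text
time_s: 6.85
position: [0.5443, 0.3221, 0.0886]
tool_rot: [[0.976, 0.22, 0.002], [0.22, -0.976, 0.001], [0.002, -0.0, -1.0]]
ft_force: [0.9, -0.6, 4.2]
grip_width: 0.0543
gripper_force: 25.0
```

jog_arm --plan "0 0 0 0 0 0 255;0 0 0 0 0 0 255;0 0 0 0 0 0.2 255;0 0 0 0 0 0.2 255;0 0 0 0 0 0.2 255;0 0 0 0 0 0 255" --grip_force 80

```text
time_s: 7.35
position: [0.5444, 0.3222, 0.0833]
tool_rot: [[0.975, 0.22, 0.003], [0.22, -0.975, 0.001], [0.003, -0.0, -1.0]]
ft_force: [-1.9, -1.1, 12.0]
grip_width: 0.0532
gripper_force: 83.4
```

jog_arm --plan "0 0 0 0 0 0.2 255;0 0 0 0 0 0.1 255;0 0 0 0 0 0 255;0 0 -4 0 0 0 255;0 0 -4 0 0 0 255;0 0 -4 0 0 0 255;0 0 0 0 0 0 255"

```text
time_s: 7.93
position: [0.5452, 0.3226, 0.083]
tool_rot: [[0.907, 0.421, 0.006], [0.421, -0.907, 0.003], [0.007, 0.0, -1.0]]
ft_force: [-2.7, -1.9, 26.7]
grip_width: 0.0534
gripper_force: 85.2
```

jog_arm --plan "0 0 -5 0 0 -0.1 255;0 0 -6 0 0 0 255;0 0 -6 0 0 0 255;0 0 -6 0 0 0 255;0 0 -6 0 0 0 255;0 0 0 0 0 0 255"

```text
time_s: 8.43
position: [0.5447, 0.323, 0.083]
tool_rot: [[0.587, 0.809, 0.005], [0.809, -0.587, 0.003], [0.005, 0.002, -1.0]]
ft_force: [-3.9, 1.4, 22.0]
grip_width: 0.0532
gripper_force: 84.6
```

```bash
python3 - <<'E'
from h import *
s=env.observe(); print(s["wrist_torque"],s["ft_force"],s["position"],s["q"])
E
```

```text
[0.25204298 0.86312263 0.17214309] [-3.93514356  1.35069192 22.03177462] [0.54474178 0.32296053 0.08304759] [1.99445781e+01 3.73810562e+01 7.25363628e+01 6.47182460e-02
 6.97651805e+01 5.58807163e+01]
```

jog_arm --plan "0 0 -6 0 0 0 255;0 0 -6 0 0 0 255;0 0 -6 0 0 0 255;0 0 0 0 0 0 255;0 0 0 0 0 -0.4 255;0 0 0 0 0 -0.4 255;0 0 0 0 0 -0.4 255;0 0 0 0 0 0 255"

```text
time_s: 9.1
position: [0.5437, 0.3221, 0.0922]
tool_rot: [[0.314, 0.95, 0.0], [0.95, -0.314, 0.0], [0.0, 0.0, -1.0]]
ft_force: [-0.7, 0.9, -0.1]
grip_width: 0.0532
gripper_force: 83.7
```

jog_arm --plan "0 0 0 0 0 -0.6 255;0 0 0 0 0 -0.8 255;0 0 0 0 0 -1 255;0 0 0 0 0 -1.2 255;0 0 0 0 0 -1 255;0 0 0 0 0 -0.4 255;0 0 0 0 0 0 255;0 0 0 0 0 0 255;0 0 0 0 0 0 255"

```text
time_s: 9.85
position: [0.5435, 0.3218, 0.141]
tool_rot: [[0.314, 0.949, -0.001], [0.949, -0.314, -0.0], [-0.001, -0.001, -1.0]]
ft_force: [-0.5, 0.5, -0.4]
grip_width: 0.0539
gripper_force: 83.7
```

```bash
python3 - <<'E'
from h import *
s=imaging.get_image("side")
a=cv2.resize(s["pixels"][200:350,240:410,::-1],None,fx=4,fy=4,interpolation=cv2.INTER_CUBIC)
cv2.imwrite("pics/d1.png",a)
o=env.observe();print(o["position"],o["time_s"],o["ft_force"])
E
```

```text
[0.54349996 0.32176989 0.14096792] 9.9 [-0.17697874 -0.18954661 -0.51648255]
```

View pics/d1.png

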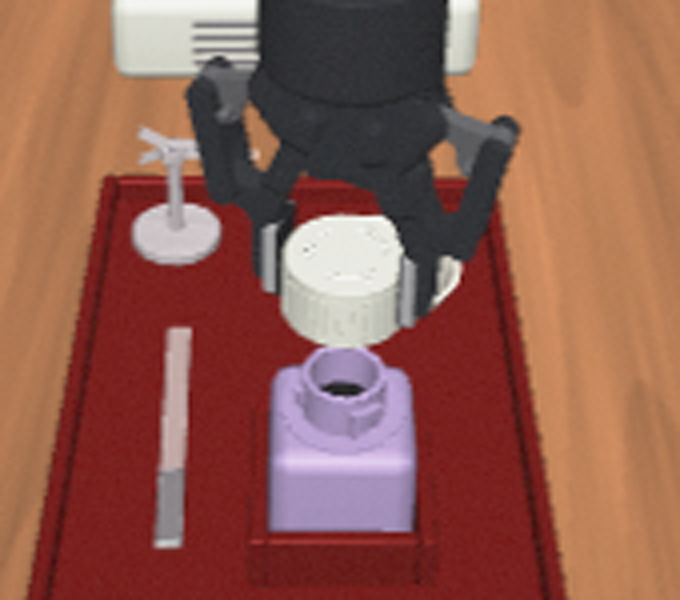

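The cap is held level at (345,280), straight above the open jar mouth at (343,370). The jar is still in its well and its neighbours haven't moved, so I'm handing in.

```bash
python3 -c "
from rig import job
print(job.close_job())"
```

```text
the job is handed in; nothing more can be done
None
```

I pressed the extractor button down to its stop and it came back up. I then opened the jar, and the arm is holding the cap level and still about 4 cm above it; the job was handed in at about 10 s, and its verdict was not shown to me.

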